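# Put the bit case back in the tool tray and lift the tray out of its crate

### The job

Put the red driver-bit case back, lid up, in its cut-out in the foam of the yellow tool tray, so that it lies flat and fully home, and let go of it while the tray is still sitting in the crate. Then take the tray by its handle, lift it straight up out of the crate with its load, and finish holding it there, still and level, over the crate with its underside 5 to 10 cm above the crate's rim, so that I can take it from you: do not set it down or let go. Keep everything in the tray, never tip it, and leave the other things on the bench where they are.

Things in the scene. Friction and masses are not known exactly. Their poses are not given: they have to be found in the camera images.
- crate: Open grey tool crate, fixed on the bench, 224 x 408 mm outside (its x by y), rim 125 mm above the bench. Origin: centre of its underside; z up, y along its long side. Inner opening 212 x 396 mm: the tray has 4 mm of play all round. A ledge inside carries the tray, whose underside starts 91 mm above the bench.
- tray: Loose yellow tray, 204 x 388 mm (its x by y), walls 36 mm high, 0.3 to 0.42 kg empty, 0.72 to 0.96 kg full. Origin: centre of underside; z up, y along its long side. -y end: black foam flush with the walls, with the case's cut-out. Middle: sockets, 30 mm high, both sides of the handle. +y end: tape measure. Full, it balances only roughly about the handle: grip firmly (60 to 80 N), at the middle.
- handle (a point): Centre of the tray's black handle bar, 92 mm above the tray's underside, over its centre. The bar runs along the tray's y: 108 mm long, 18 mm wide, 22 mm high, top 103 mm above the tray's underside, on two posts 46 mm either side of its middle; the 80 mm between the posts is open below the bar. Axes as the tray's.
- pocket (a point): Centre of the blue floor of the black foam's cut-out, 131 mm from the tray's centre towards -y, 20 mm above its underside. 123 mm along the tray's x, 59 mm along its y, 16 mm deep, edges bevelled 3 mm: the case, long side along the tray's x (either way round), has 1.5 mm of play a side and, home, stands 18 mm out of the foam. Axes as the tray's.
- bit_case: Closed red plastic driver-bit case with a black band and a black panel on its lid, 120 x 56 x 34 mm (its own x, y, z), 0.18 to 0.29 kg, lying flat, lid up, on the bench to the right of the crate. Origin: centre of its underside; x along its long side, z up.
- tape_measure: Black and orange tape measure, 74 x 70 x 38 mm, 0.25 kg, lying loose in the bay at the tray's +y end (bay 196 x 116 mm, floor 4 mm above the tray's underside). Origin: centre of its underside. It stays in the tray.
- whetstone: Small two-coloured sharpening stone, 70 x 46 x 25 mm, on the bench near the bit case; leave it. Origin: centre of its underside.
- glue_bottle: White glue bottle with an orange cap, 56 mm across, 150 mm tall, standing on the bench near the bit case; leave it. Origin: centre of its underside.
- masking_tape: Roll of blue masking tape, 104 mm across, 24 mm high, lying flat on the bench to the left of the crate; leave it. Origin: centre of its underside.

How it is judged:
By the outcome, as a careful person would: the job done as asked, in the order asked, and still so for the second after the job is handed in, while the arm keeps its last pose, push and grip.
It also fails if it takes over 51 s, if anything falls off the work surface, if the arm or the gripper's body presses on something with over 40 N, if the wrist force passes 120 N, or if a joint passes its speed limit or range.

### The arm

A 6-joint arm with a two-finger parallel gripper is mounted at the origin on the work surface. World frame = base frame: x ahead of the robot, y to its left, z up, the work surface at z = 0. Lengths are in m, angles in rad, forces in N, time in s.
With the tool pointing down it reaches from about 0.275 to 1 m from the base axis. Payload 8.4 kg.
Tool frame: the origin (TCP) lies between the finger pads; the fingertips stand 19 mm ahead of it and the grasp point (between the pads) is the TCP; z points along the fingers, y is the line along which they close (so a half turn about z gives the same grasp; the last joint's range is limited). The gripper opens to 85 mm and grips with 20 to 120 N. Pads are 22 mm wide; open, the fingers measure 114 mm over their backs; the gripper's body (76 mm by 85 mm) begins 54 mm behind the grasp point. The pads swing forward as they close: fully open they stand 13 mm farther back than shut.
Start: joints at [1.22, 0.353, 1.633, -0, 1.155, -0.002], TCP at [0.214, 0.587, 0.25] pointing down, gripper open.
Joint ranges: [-2.63, 2.63], [-0.92, 2.1], [0.06, 2.66], [-1.3, 4.44], [0, 2.69], [-3.02, 3.02]. Speed limits (rad/s): [2.22, 2.22, 2.79, 3.14, 3.14, 3.14].

### API

Orientations are given as a unit quaternion [w, x, y, z].
In Python, from rig import robot, cams, job gives the robot as it stands (robot), with the cameras (cams) and the job (job).
- The arm moves only by the tool jog_arm, called after ">>>" as a command line: name --argument value ..., lists and objects as JSON in quotes. Schema: {"type":"object","properties":{"increments":{"type":"array","items":{"type":"number"},"minItems":7,"maxItems":70},"grip_n":{"type":"number"},"only":{"type":"string"},"quiet":{"type":"boolean"},"lines":{"type":"string"}},"required":["increments"],"additionalProperties":false}. increments is one flat list of numbers that holds 1 to 10 rows one after another, with no inner brackets; each row has 7 numbers: the finger opening in m, then dx, dy, dz in m, then a rotation vector rx, ry, rz in rad; each row is the pose to reach, as a shift and turn from the pose commanded when the call began, along the tool's axes at that moment; what a row does not reach only later rows make up. A row lasts 1/10 s, in which the tool goes at most 0.05 m and 0.15 rad, less where a joint would pass 70% of its speed; a pose out of reach is approached as far as the arm can. The fingers move at their own pace and stop on an object; grip_n is the grip in N (left out, the last holds). Time passes only in rows, so rows that do not move let the fingers close. The tool returns the time, the measured TCP pose, the force, the opening and the grip force at its end. only (a regular expression) keeps the lines of the reply that match it, lines (a string "A,B") keeps lines A to B, and quiet returns only ok. Input that does not fit is refused with a message, and nothing moves.
- robot.get_obs(): the state, without advancing time (a new reading comes with each control period).
- cams.camera(name): name is "side" or "top"; returns the picture (384x512x3 uint8, red, green, blue); there is no depth.
- cams.calibration(name): a dict with "camera_matrix" (3x3 intrinsics, pixels), "eye" and "attitude" of the camera in the world. Camera axes: x right, y up, looking along -z (the intrinsics and any distortion apply to the point x, -y, -z); pixel columns grow to the right and rows downward; lengths in m; the calibration is good to about 2 mm. A picture is of the moment at which its call begins. calibration takes no time and is no camera call.
- job.sign_off(): hands the job in; it is judged then, once.
The state is a dict: "time": time; "joint_pos": joint angles; "qd": joint speeds; "joint_efforts": joint torques, N m; "tcp_pos": TCP position; "ee_rot": TCP orientation; "force": force on the tool from outside, world axes, zero at the start; "torque": the same for the moment, N m; "finger_gap": finger opening in m; "grip_force": force on a finger pad.
Only numpy, scipy, OpenCV 4.12 (cv2) and the standard library are available. Lean on these libraries where they do the work, as an engineer would, in place of code of your own. Each camera call takes 0.05 s, during which the arm holds its last target. There are 200 camera calls.

## Working session

There is one attempt and no reset: what is moved stays moved. The work goes in short steps, Python scripts to look and compute and a tool call to move; the robot and the scene stay as the last step left them, time stands still between calls to the robot, and variables do not carry over. Pictures are saved under pics/ and viewed, at most 10 in all, crops included, and the job is handed in when it is done.

```bash
ls; mkdir -p pics
```

Run:
```python
from rig import robot, cams, job
import cv2
for n in("top","side"):
    im=cams.camera(n); cv2.imwrite(f"pics/{n}0.png",im[:,:,::-1]); print(n,cams.calibration(n))
print(robot.get_obs())
```

```text
pics
rig.py
top {'camera_matrix': array([[464.04167567,   0.        , 257.03186304],
       [  0.        , 464.04167567, 190.40548115],
       [  0.        ,   0.        ,   1.        ]]), 'eye': array([0.4059679 , 0.01337346, 1.62506864]), 'attitude': array([ 0.71095377,  0.02468578, -0.02663778, -0.70230034])}
side {'camera_matrix': array([[372.45846743,   0.        , 261.49743253],
       [  0.        , 372.45846743, 190.12405247],
       [  0.        ,   0.        ,   1.        ]]), 'eye': array([ 0.13095682, -0.56596787,  0.97261849]), 'attitude': array([ 0.89560829,  0.330211  , -0.10010914, -0.28075728])}
{'time': 0.1, 'joint_pos': array([ 1.21961403e+00,  3.53594474e-01,  1.63404832e+00, -1.03743610e-05,
        1.15518575e+00, -2.38844307e-03]), 'qd': array([ 0.00074278, -0.00322689, -0.00190293,  0.00054728, -0.00072153,
       -0.00132385]), 'joint_efforts': array([ 4.14720307e-04, -6.06353617e+01, -3.42817140e+01,  1.56122483e-04,
        4.10362001e-03, -6.14721031e-06]), 'tcp_pos': array([0.21346365, 0.58699818, 0.2496319 ]), 'ee_rot': array([-1.04004711e-04,  1.73512145e-01,  9.84831536e-01, -6.09145778e-04]), 'force': array([-0.1326582 , -0.44560505, -0.67817427]), 'torque': array([-0.0470906 ,  0.03254078,  0.06478745]), 'grip_force': 0.0, 'finger_gap': 0.08561862883060245}
```

View pics/top0.png

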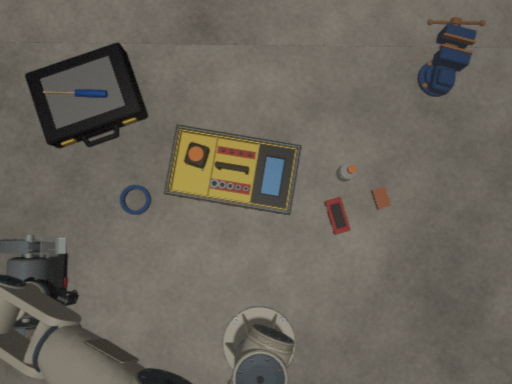

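View pics/side0.png

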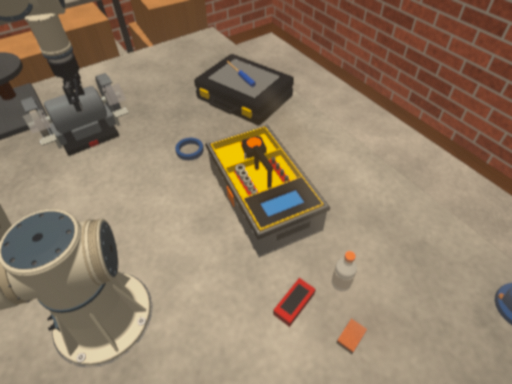

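The top view shows the tray at about (232,168), the blue pocket at (272,176) and the red case at (337,215). The side view shows the case at (295,301) and the pocket at (282,204), and nothing blocks either view.

Create h.py:
```python
from rig import robot, cams, job
import numpy as np, cv2
from scipy.spatial.transform import Rotation as R
def cal(n):
    c=cams.calibration(n); q=c["attitude"]; return c["camera_matrix"],c["eye"],R.from_quat([q[1],q[2],q[3],q[0]])
def ray(n,px):
    K,e,r=cal(n); d=np.linalg.inv(K)@[px[0],px[1],1.]; return e,r.apply([d[0],-d[1],-d[2]])
def onz(n,px,z):
    e,d=ray(n,px); return e+d*(z-e[2])/d[2]
def tri(p,q):
    e,d=ray("top",p); f,g=ray("side",q); s=np.linalg.lstsq(np.c_[d,-g],f-e,rcond=None)[0]
    a=e+s[0]*d;b=f+s[1]*g; return (a+b)/2,np.linalg.norm(a-b)
def proj(n,P):
    K,e,r=cal(n); c=r.inv().apply(np.array(P)-e); u=K@[c[0],-c[1],-c[2]]; return u[:2]/u[2]
S=6
def big(im): return cv2.resize(im,None,fx=S,fy=S,interpolation=cv2.INTER_CUBIC)
def mask(im,name):
    b=big(im).astype(int); r,g,bl=b[...,0],b[...,1],b[...,2]
    m={"red":(r-np.maximum(g,bl)>60)&(g<75),"blue":(bl-r>50),"yellow":(r-bl>60)&(g-bl>40)}[name]
    return m.astype(np.uint8)
def blobs(im,name,amin=30):
    out=[]
    for c in cv2.findContours(mask(im,name),cv2.RETR_EXTERNAL,cv2.CHAIN_APPROX_NONE)[0]:
        a=cv2.contourArea(c)/S/S
        if a>amin: out.append((a,(c[:,0,:]+.5)/S-.5))
    return sorted(out,key=lambda t:-t[0])
def rect(pts):
    """min-area rectangle of plane points (m): centre, long, short, long-axis angle"""
    (c,s,a)=cv2.minAreaRect((pts[:,:2]*1e4).astype(np.float32)); 
    if s[0]<s[1]: s=s[::-1]; a+=90
    return np.array(c)/1e4,np.array(s)/1e4,(a+90)%180-90
```

Run:
```python
from h import *
np.set_printoptions(precision=4,suppress=True)
im={n:cv2.imread(f"pics/{n}0.png")[:,:,::-1] for n in("top","side")}
for col,z in(("red",.034),("blue",.111),("yellow",.127)):
  for n in im:
    for a,p in blobs(im[n],col)[:6]:
        w=np.array([onz(n,q,z) for q in p]); print(col,n,round(a),p.mean(0),*rect(w))
v=np.hstack([cv2.resize(im["top"][105:245,155:395],None,fx=3.3,fy=3.3,interpolation=2)])
cv2.imwrite("pics/c0.png",v[:,:,::-1])
v=cv2.resize(im["side"][120:340,190:370],None,fx=2.7,fy=2.7,interpolation=2);cv2.imwrite("pics/c1.png",v[:,:,::-1])
```

```text
red top 504 [337.257  215.3233] [ 0.4396 -0.266 ] [0.1162 0.0532] 16.82985496520996
red top 125 [235.8437 152.3925] [0.6538 0.0843] [0.1284 0.0212] 81.18025207519531
red top 53 [240.2709 187.8563] [0.5308 0.0707] [0.0665 0.0305] 81.22599029541016
red side 864 [294.0965 300.9906] [ 0.4343 -0.2705] [0.1189 0.055 ] 16.595178604125977
red side 71 [276.8356 169.2696] [0.6778 0.1402] [0.1101 0.0214] 81.15190887451172Traceback (most recent call last):
  File "<stdin>", line 7, in <module>
  File "h.py", line 9, in onz
    e,d=ray(n,px); return e+d*(z-e[2])/d[2]
        ~~~^^^^^^
  File "h.py", line 7, in ray
    K,e,r=cal(n); d=np.linalg.inv(K)@[px[0],px[1],1.]; return e,r.apply([d[0],-d[1],-d[2]])
          ~~~^^^
  File "h.py", line 5, in cal
    c=cams.calibration(n); q=c["attitude"]; return c["camera_matrix"],c["eye"],R.from_quat([q[1],q[2],q[3],q[0]])
ValueError: time passes only in moves, steps and waits
```

```bash
sed -i 's/^def cal(n)/import functools\n@functools.cache\ndef cal(n)/' h.py
```

Run:
```python
from h import *
np.set_printoptions(precision=4,suppress=True)
im={n:cv2.imread(f"pics/{n}0.png")[:,:,::-1] for n in("top","side")}
for col,z,k in(("red",.034,1),("blue",.111,6),("yellow",.127,4)):
  for n in im:
    for a,p in blobs(im[n],col)[:k]:
        w=np.array([onz(n,q,z) for q in p]); print(col,n,round(a),p.mean(0),*rect(w))
v=np.hstack([cv2.resize(im["top"][105:245,155:395],None,fx=3.3,fy=3.3,interpolation=2)])
cv2.imwrite("pics/c0.png",v[:,:,::-1])
v=cv2.resize(im["side"][120:340,190:370],None,fx=2.7,fy=2.7,interpolation=2);cv2.imwrite("pics/c1.png",v[:,:,::-1])
```

```text
red top 504 [337.257  215.3233] [ 0.4396 -0.266 ] [0.1162 0.0532] 16.82985496520996
red side 864 [294.0965 300.9906] [ 0.4343 -0.2705] [0.1189 0.055 ] 16.595178604125977
blue top 603 [272.061  175.8873] [ 0.5647 -0.0389] [0.1195 0.0571] -8.804092407226562
blue top 186 [90.0837 92.7346] [0.8342 0.5678] [0.1046 0.022 ] 88.8661880493164
blue side 545 [281.4675 202.8643] [ 0.5651 -0.0348] [0.1194 0.0531] -8.513870239257812
blue side 78 [246.0099  77.2731] [0.8364 0.5767] [0.1094 0.0251] 88.81392669677734
blue side 39 [506.3838 310.8998] [ 0.8048 -0.6021] [0.0345 0.0117] 84.6570053100586
yellow top 5138 [234.0402 169.2861] [0.5845 0.0916] [0.3865 0.2044] 81.20450592041016
yellow top 36 [ 67.1567 141.5536] [0.6667 0.6301] [0.0448 0.0105] -70.45956420898438
yellow top 33 [128.7549 120.2747] [0.7394 0.4321] [0.0444 0.0102] -70.45755004882812
yellow side 6388 [264.3698 177.3537] [0.5813 0.09  ] [0.3977 0.2123] 80.98068237304688
yellow side 829 [81.2865 16.7569] [0.4436 1.4867] [0.2458 0.2069] 88.96305847167969
yellow side 732 [19.4338 44.9048] [0.1261 1.349 ] [0.2375 0.1563] 89.64256286621094
yellow side 417 [351.9949 334.2801] [ 0.4599 -0.4361] [0.0584 0.0379] 16.84922218322754
```

View pics/c0.png

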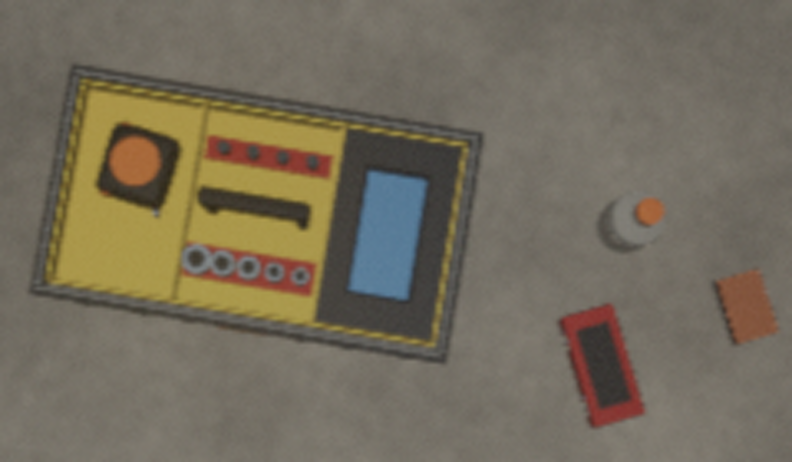

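View pics/c1.png

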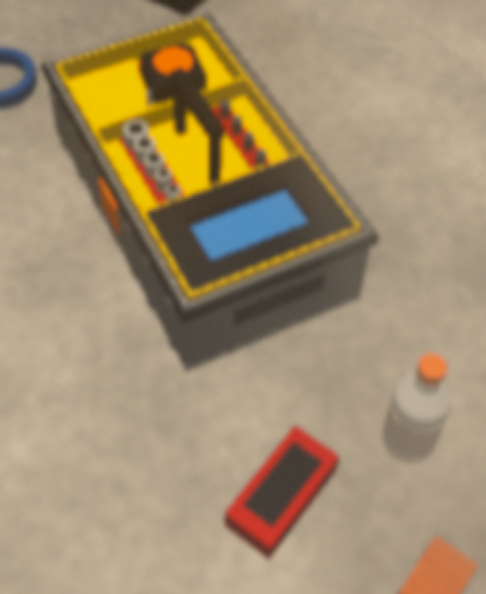

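The crop shows a clean tray: pocket at (390,235), handle bar from (200,195) to (310,212), case panel at (606,365). The rectangles on the assumed planes agree with the sizes given (tray 386 x 204, blue floor 120 x 57). Next I measure the heights from the two views.

Run:
```python
from h import *
np.set_printoptions(precision=4,suppress=True)
im={n:cv2.imread(f"pics/{n}0.png")[:,:,::-1] for n in("top","side")}
def panel(n):
    m=mask(im[n],"red"); a,p=blobs(im[n],"red")[0]
    full=cv2.drawContours(np.zeros_like(m),[np.round((p+.5)*S-.5).astype(int)],-1,1,-1)
    h=cv2.morphologyEx(full&(1-m),cv2.MORPH_OPEN,np.ones((9,9)))
    c=max(cv2.findContours(h,0,1)[0],key=cv2.contourArea); return (c[:,0]+.5)/S-.5
def cen(p): m=cv2.moments((p*64).astype(np.float32)); return np.array([m["m10"],m["m01"]])/m["m00"]/64
P={n:panel(n) for n in im}
print("panel",tri(cen(P["top"]),cen(P["side"])))
for n in im: print(n,*rect(np.array([onz(n,q,.034) for q in P[n]])))
def corners(p): # 4 image corners
    c=cv2.boxPoints(cv2.minAreaRect(p.astype(np.float32))); return c
B={n:blobs(im[n],"blue")[0][1] for n in im}
print("blue centroid",tri(cen(B["top"]),cen(B["side"])))
Rr={n:blobs(im[n],"red")[0][1] for n in im}
def far(p,n,z):  # extreme points per world diagonal
    w=np.array([onz(n,q,z) for q in p])[:,:2]; return w
for nm,D,z,ang in(("blue",B,.111,-8.8),("yellow",{n:blobs(im[n],"yellow")[0][1] for n in im},.127,-8.8),("red",Rr,.034,16.8)):
    t=np.radians(ang);A=np.array([[np.cos(t),np.sin(t)],[-np.sin(t),np.cos(t)]])
    for sg in((1,1),(1,-1),(-1,-1),(-1,1)):
        q={n:D[n][np.argmax(far(D[n],n,z)@A.T@np.array(sg))] for n in D}
        print(nm,sg,*tri(q["top"],q["side"]))
for a,b in(((215.6,164.1),(254.8,155.2)),((248.9,169.2),(269.3,167.4))): print("bar end",*tri(a,b))
for n in im: # bar: dark pixels near the tray middle
    b=big(im[n]).astype(int).max(2)<75
    c0=proj(n,[.5845,.0916,.183]); m=np.zeros(b.shape,np.uint8); cv2.circle(m,tuple(int(v*S) for v in c0),int((24 if n=="top" else 20)*S),1,-1)
    m&=b.astype(np.uint8)
    c=max(cv2.findContours(m,0,1)[0],key=cv2.contourArea); p=(c[:,0]+.5)/S-.5
    print(n,c0,p.min(0),p.max(0),*rect(np.array([onz(n,q,.194) for q in p])))
```

```text
panel (array([ 0.4385, -0.2668,  0.0314]), np.float64(0.002828152031577385))
top [ 0.4397 -0.2671] [0.0887 0.0396] 16.710420608520508
side [ 0.4375 -0.2665] [0.0836 0.0336] 16.68343734741211
blue centroid (array([ 0.563 , -0.0381,  0.115 ]), np.float64(0.0028087486054895485))
blue (1, 1) [ 0.6256 -0.0201  0.1116] 0.0002983144827998625
blue (1, -1) [ 0.6149 -0.0725  0.1191] 0.003933531718503514
blue (-1, -1) [ 0.5016 -0.056   0.1204] 0.0022550045571435853
blue (-1, 1) [ 0.5114 -0.0036  0.1137] 0.0005344393507060119
yellow (1, 1) [0.7117 0.2654 0.1285] 0.0013394489378890204
yellow (1, -1) [ 0.655  -0.1145  0.1223] 5.5196978589688095e-05
yellow (-1, -1) [ 0.4544 -0.0833  0.1172] 0.0036256905623932596
yellow (-1, 1) [0.5126 0.2932 0.131 ] 0.002643886481086862
red (1, 1) [ 0.4861 -0.2262  0.0256] 0.002367256217719371
red (1, -1) [ 0.5005 -0.2744  0.026 ] 0.002544677089034667
red (-1, -1) [ 0.3921 -0.3091  0.0224] 0.0018863227709083631
red (-1, 1) [ 0.3775 -0.2594  0.0179] 0.0037103083927840508
bar end [0.5942 0.1451 0.1461] 0.00520307176604635
bar end [0.5733 0.0374 0.1947] 0.005289309662593507
top [231.2324 166.5997] [215.0833 161.9167] [247.9167 173.4167] [0.5809 0.0908] [0.1038 0.0212] 80.75553131103516
side [262.6976 157.7803] [244.0833 144.0833] [271.0833 176.25  ] [0.5608 0.0821] [0.1384 0.0612] 68.17131042480469
```

Add to h.py:
```python
def go(x,y,z,head):
    """shift/turn in tool axes from the present pose to a downward pose with tool y at heading head (deg)"""
    o=robot.get_obs(); q=o["ee_rot"]; C=R.from_quat([q[1],q[2],q[3],q[0]]); h=np.radians(head)
    yv=np.array([np.cos(h),np.sin(h),0]); zv=np.array([0,0,-1.]); T=R.from_matrix(np.c_[np.cross(yv,zv),yv,zv])
    d=C.inv().apply(np.array([x,y,z])-o["tcp_pos"]); rv=(C.inv()*T).as_rotvec()
    print("t",round(o["time"],2),"d",np.round(d,4),"rv",np.round(rv,4),"F",np.round(o["force"],1),"q",np.round(o["joint_pos"],2))
```

```bash
python3 -c "
from h import *
go(.439,-.2665,.13,-73.25)"
```

```text
t 0.1 d [-0.5036 -0.7249  0.1205] rv [-5.0000e-04  1.5000e-03  2.5005e+00] F [-0.1 -0.4 -0.7] q [ 1.22  0.35  1.63 -0.    1.16 -0.  ]
```

>>> jog_arm --increments '[0.085, -0.03, -0.04, 0, 0, 0, 0.14, 0.085, -0.06, -0.08, 0, 0, 0, 0.28, 0.085, -0.085, -0.12, 0, 0, 0, 0.42, 0.085, -0.11, -0.16, 0, 0, 0, 0.56, 0.085, -0.14, -0.2, 0, 0, 0, 0.7, 0.085, -0.165, -0.24, 0, 0, 0, 0.84, 0.085, -0.195, -0.28, 0, 0, 0, 0.98, 0.085, -0.22, -0.32, 0, 0, 0, 1.12, 0.085, -0.25, -0.36, 0, 0, 0, 1.26, 0.085, -0.25, -0.36, 0, 0, 0, 1.26]'

```text
time: 1.1
tcp_pos: [0.3262, 0.1586, 0.2501]
ee_rot: [0.001, 0.724, 0.689, -0.001]
force: [-0.3, 0.2, -0.2]
finger_gap: 0.0848
grip_force: 0.0
```

```bash
python3 -c "
from h import *
go(.439,-.2665,.13,-73.25)"
```

```text
t 1.1 d [-0.4188  0.1335  0.1209] rv [1.2000e-03 1.4000e-03 1.2292e+00] F [-0.3  0.2 -0.2] q [ 0.45 -0.08  2.14 -0.    1.08  0.5 ]
```

>>> jog_arm --increments '[0.085, -0.045, 0.014, 0.01, 0, 0, 0.14, 0.085, -0.09, 0.029, 0.02, 0, 0, 0.28, 0.085, -0.135, 0.043, 0.035, 0, 0, 0.42, 0.085, -0.18, 0.057, 0.05, 0, 0, 0.56, 0.085, -0.225, 0.072, 0.06, 0, 0, 0.7, 0.085, -0.27, 0.086, 0.07, 0, 0, 0.84, 0.085, -0.315, 0.1, 0.085, 0, 0, 0.98, 0.085, -0.36, 0.115, 0.1, 0, 0, 1.12, 0.085, -0.4, 0.128, 0.11, 0, 0, 1.23, 0.085, -0.419, 0.1335, 0.121, -0.001, -0.001, 1.23]'

```text
time: 2.1
tcp_pos: [0.4445, -0.263, 0.1286]
ee_rot: [0.001, 0.989, 0.149, 0.0]
force: [-0.6, -0.1, -0.0]
finger_gap: 0.0848
grip_force: 0.0
```

```bash
python3 -c "
from h import *
go(.439,-.2665,.037,-73.25)"
```

```text
t 2.1 d [-0.0063  0.0015  0.0916] rv [ 0.0024 -0.0006  0.006 ] F [-0.6 -0.1 -0. ] q [-0.54  0.34  1.97 -0.    0.83  0.74]
```

>>> jog_arm --increments '[0.085, 0, 0, 0, 0, 0, 0, 0.085, 0, 0, 0.025, 0, 0, 0, 0.085, 0, 0, 0.045, 0, 0, 0, 0.085, 0, 0, 0.045, 0, 0, 0]'

```text
time: 2.5
tcp_pos: [0.4415, -0.2579, 0.0825]
ee_rot: [-0.001, 0.988, 0.152, -0.002]
force: [0.1, -0.1, -0.2]
finger_gap: 0.085
grip_force: 0.0
```

Run:
```python
from h import *
go(.439,-.2665,.037,-73.25)
for n in("top","side"): cv2.imwrite(f"pics/{n}1.png",cams.camera(n)[:,:,::-1])
a=cv2.imread("pics/top1.png")[160:260,280:400]; b=cv2.imread("pics/side1.png")[220:370,220:370]
cv2.imwrite("pics/g1.png",np.hstack([cv2.resize(a,(480,400)),cv2.resize(b,(320,400))[:, :320]]))
```

```text
t 2.5 d [-0.0048  0.0075  0.0455] rv [-0.0024  0.0033  0.0121] F [ 0.1 -0.1 -0.2] q [-0.53  0.41  2.   -0.    0.73  0.74]
```

View pics/g1.png

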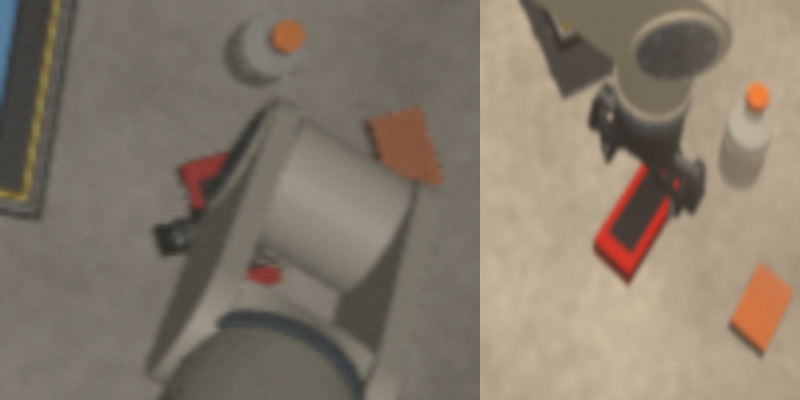

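The view shows the open fingers astride the case, one each side, clear of the bottle and the stone. I'll correct a few mm and go down.

>>> jog_arm --increments '[0.085, -0.0048, 0.0075, 0, 0.002, -0.003, 0.012, 0.085, -0.0048, 0.0075, 0.02, 0.002, -0.003, 0.012, 0.085, -0.0048, 0.0075, 0.035, 0.002, -0.003, 0.012, 0.085, -0.0048, 0.0075, 0.035, 0.002, -0.003, 0.012]'

```text
time: 3.0
tcp_pos: [0.4402, -0.2689, 0.049]
ee_rot: [-0.0, 0.989, 0.145, -0.002]
force: [-0.2, -0.3, 0.2]
finger_gap: 0.0853
grip_force: 0.0
```

```bash
python3 -c "
from h import *
go(.439,-.2665,.037,-73.25)"
```

```text
t 3.0 d [-0.0004 -0.0026  0.012 ] rv [-0.0015  0.004  -0.0019] F [-0.2 -0.3  0.2] q [-0.55  0.48  2.01 -0.    0.66  0.73]
```

>>> jog_arm --increments '[0.085, 0, -0.001, 0.006, -0.001, 0.003, 0, 0.085, 0, -0.001, 0.011, -0.001, 0.003, 0, 0.085, 0, -0.001, 0.011, -0.001, 0.003, 0, 0.085, 0, -0.001, 0.011, -0.001, 0.003, 0]'

```text
time: 3.4
tcp_pos: [0.4405, -0.268, 0.0386]
ee_rot: [0.0, 0.989, 0.145, 0.0]
force: [0.5, -0.3, -0.4]
finger_gap: 0.085
grip_force: 0.0
```

```bash
python3 -c "
from h import *
go(.439,-.2665,.037,-73.25)"
```

```text
t 3.4 d [-0.001  -0.0019  0.0016] rv [ 0.0006  0.     -0.0015] F [ 0.5 -0.3 -0.4] q [-0.55  0.49  2.01 -0.    0.64  0.73]
```

>>> jog_arm --increments '[0.085, -0.001, -0.002, 0.0015, 0, 0, 0, 0.05, -0.001, -0.002, 0.0015, 0, 0, 0, 0.05, -0.001, -0.002, 0.0015, 0, 0, 0, 0.05, -0.001, -0.002, 0.0015, 0, 0, 0, 0.05, -0.001, -0.002, 0.0015, 0, 0, 0, 0.05, -0.001, -0.002, 0.0015, 0, 0, 0]' --grip_n 60

```text
time: 4.0
tcp_pos: [0.4388, -0.2662, 0.0372]
ee_rot: [0.0, 0.989, 0.145, -0.0]
force: [-1.0, 2.1, 6.8]
finger_gap: 0.0541
grip_force: 63.5
```

```bash
python3 -c "
from h import *
go(.439,-.2665,.037,-73.25)"
```

```text
t 4.0 d [0.0001 0.0003 0.0002] rv [ 0.0003  0.0002 -0.0015] F [-1.   2.1  6.8] q [-0.55  0.49  2.02 -0.    0.63  0.73]
```

>>> jog_arm --increments '[0.05, 0, 0, -0.03, 0, 0, 0, 0.05, 0, 0, -0.07, 0, 0, 0, 0.05, 0, 0, -0.11, 0, 0, 0, 0.05, 0, 0, -0.15, 0, 0, 0, 0.05, 0, 0, -0.17, 0, 0, 0, 0.05, 0, 0, -0.17, 0, 0, 0]'

```text
time: 4.6
tcp_pos: [0.4402, -0.2671, 0.2096]
ee_rot: [0.002, 0.989, 0.145, 0.002]
force: [0.5, -0.4, -2.9]
finger_gap: 0.0544
grip_force: 66.1
```

```bash
python3 -c "
from h import *
go(.5646,-.0385,.205,-98.8)"
```

```text
t 4.6 d [ 0.1847 -0.1833  0.0044] rv [ 0.0036 -0.0043  0.4444] F [ 0.5 -0.4 -2.9] q [-0.55  0.23  1.91 -0.    1.    0.73]
```

>>> jog_arm --increments '[0.05, 0.02, -0.02, 0, 0, 0, 0.05, 0.05, 0.05, -0.05, 0, 0, 0, 0.12, 0.05, 0.08, -0.08, 0, 0, 0, 0.2, 0.05, 0.11, -0.11, 0, 0, 0, 0.27, 0.05, 0.14, -0.14, 0, 0, 0, 0.34, 0.05, 0.165, -0.163, 0, 0, 0, 0.4, 0.05, 0.18, -0.178, 0, 0, 0, 0.43, 0.05, 0.1847, -0.1833, 0, 0, 0, 0.4444, 0.05, 0.1847, -0.1833, 0, 0, 0, 0.4444, 0.05, 0.1847, -0.1833, 0, 0, 0, 0.4444]'

```text
time: 5.6
tcp_pos: [0.5622, -0.0383, 0.2056]
ee_rot: [0.0, 0.997, -0.076, -0.001]
force: [-0.6, -0.4, -2.3]
finger_gap: 0.0541
grip_force: 66.0
```

Run:
```python
from h import *
go(.5646,-.0385,.16,-98.8)
for n in("top","side"): cv2.imwrite(f"pics/{n}2.png",cams.camera(n)[:,:,::-1])
go(.5646,-.0385,.16,-98.8)
a=cv2.imread("pics/top2.png")[120:240,200:350]; b=cv2.imread("pics/side2.png")[110:260,200:350]
cv2.imwrite("pics/g2.png",np.hstack([cv2.resize(a,(400,320),interpolation=2),cv2.resize(b,(400,320),interpolation=2)]))
```

```text
t 5.6 d [ 0.0025 -0.0002  0.0456] rv [0.001  0.002  0.0006] F [-0.6 -0.4 -2.3] q [-0.07  0.31  1.81 -0.    1.03  1.65]
t 5.7 d [ 0.0021 -0.0005  0.0463] rv [ 0.0007  0.0009 -0.0006] F [-1.   0.7 -3.1] q [-0.07  0.31  1.81 -0.    1.03  1.65]
```

View pics/g2.png

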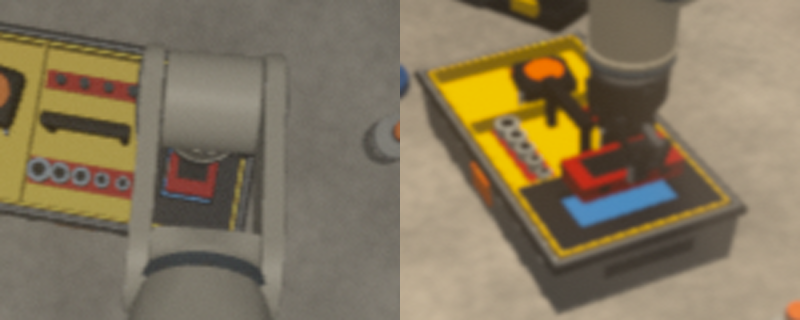

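The case is held level over the blue pocket. The top view shows its near end at about (190,190) in the crop, so I can compare that end with the pocket's near end.

Run:
```python
from h import *
np.set_printoptions(precision=4,suppress=True)
t=np.radians(-8.8);ux=np.array([np.cos(t),np.sin(t)]);uy=np.array([-ux[1],ux[0]])
pk=np.array([.5646,-.0385])
L=lambda n:cv2.imread(f"pics/{n}.png")[:,:,::-1]
def ends(n,pic,col,z,sel):
    for a,p in blobs(L(pic),col,15)[:5]:
        w=np.array([onz(n,q,z)[:2] for q in p])-pk; u=np.c_[w@ux,w@uy]
        if abs(u[:,0]).max()<.1 and abs(u[:,1]).max()<.08: print(pic,col,round(a),"x",np.percentile(u[:,0],[1,5,95,99]),"y",np.percentile(u[:,1],[1,5,95,99]))
    return
ends("top","top0","blue",.111,0); ends("top","top2","blue",.111,0)
ends("top","top2","red",.202,0)
ends("side","side0","blue",.111,0);ends("side","side2","blue",.111,0);ends("side","side2","red",.202,0);ends("side","side2","red",.169,0)
# held case at the grasp (same measures on the bench)
t=np.radians(16.75);ux=np.array([np.cos(t),np.sin(t)]);uy=np.array([-ux[1],ux[0]]);pk=np.array([.439,-.2665])
ends("top","top0","red",.034,0);ends("side","side0","red",.034,0);ends("side","side0","red",.001,0)
```

```text
top0 blue 603 x [-0.0594 -0.0591  0.0595  0.0598] y [-0.0288 -0.0285  0.0277  0.028 ]
top2 red 105 x [-0.06   -0.0599 -0.0224 -0.02  ] y [-0.0279 -0.0277  0.0238  0.024 ]
side0 blue 545 x [-0.0596 -0.0593  0.059   0.0593] y [-0.0226 -0.0224  0.0299  0.0301]
side2 blue 384 x [-0.0597 -0.0594  0.0589  0.0593] y [-0.0228 -0.0225  0.0269  0.0294]
side2 red 228 x [-0.067  -0.0664  0.0006  0.0053] y [-0.0351 -0.0347  0.0272  0.0275]
side2 red 27 x [0.0336 0.0339 0.0514 0.0516] y [-0.033  -0.0329 -0.0096 -0.0085]
side2 red 228 x [-0.055  -0.0544  0.0155  0.0205] y [-0.0114 -0.011   0.0535  0.0538]
side2 red 27 x [0.0499 0.0502 0.0685 0.0687] y [-0.0093 -0.0091  0.0152  0.0163]
side2 red 16 x [-0.0931 -0.0929 -0.0866 -0.086 ] y [0.0341 0.0347 0.0719 0.0734]
top0 red 504 x [-0.0572 -0.0569  0.0584  0.0587] y [-0.0261 -0.0259  0.0264  0.0267]
side0 red 864 x [-0.0649 -0.0648  0.0534  0.0537] y [-0.0297 -0.0295  0.0247  0.0249]
side0 red 864 x [-0.0538 -0.0536  0.0687  0.069 ] y [-0.0238 -0.0236  0.0326  0.0327]
```

>>> jog_arm --increments '[0.05, 0.0021, -0.0008, 0.01, 0, 0, 0, 0.05, 0.0021, -0.0008, 0.025, 0, 0, 0, 0.05, 0.0021, -0.0008, 0.036, 0, 0, 0, 0.05, 0.0021, -0.0008, 0.036, 0, 0, 0, 0.05, 0.0021, -0.0008, 0.036, 0, 0, 0]'

```text
time: 6.2
tcp_pos: [0.5653, -0.0374, 0.1704]
ee_rot: [0.0, 0.997, -0.077, -0.0]
force: [0.4, 0.4, -3.2]
finger_gap: 0.0543
grip_force: 65.9
```

Run:
```python
from h import *
go(.5647,-.0380,.148,-98.8)
for n in("top","side"): cv2.imwrite(f"pics/{n}3.png",cams.camera(n)[:,:,::-1])
go(.5647,-.0380,.148,-98.8)
a=cv2.imread("pics/side3.png")[150:240,235:345]
cv2.imwrite("pics/g3.png",cv2.resize(a,None,fx=6,fy=6,interpolation=2))
```

```text
t 6.2 d [-0.0004  0.0006  0.0224] rv [ 0.0005  0.0008 -0.0003] F [ 0.4  0.4 -3.2] q [-0.07  0.35  1.83 -0.    0.96  1.66]
t 6.3 d [-0.001   0.0008  0.0231] rv [ 0.0004 -0.0007 -0.0001] F [ 0.6 -0.  -2.3] q [-0.07  0.35  1.83 -0.    0.96  1.66]
```

View pics/g3.png

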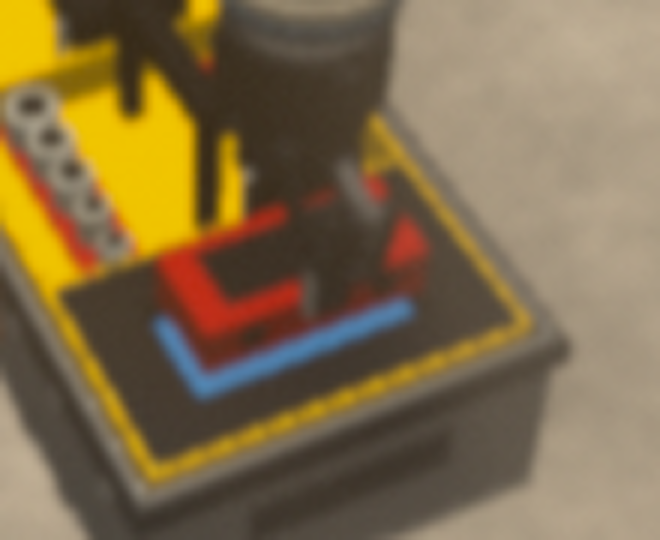

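The case hovers square over the pocket, with an even strip of blue along its front and left edges. I'll go down slowly.

>>> jog_arm --increments '[0.05, -0.0006, 0.0006, 0.004, 0, 0, 0, 0.05, -0.0006, 0.0006, 0.007, 0, 0, 0, 0.05, -0.0006, 0.0006, 0.010, 0, 0, 0, 0.05, -0.0006, 0.0006, 0.012, 0, 0, 0, 0.05, -0.0006, 0.0006, 0.012, 0, 0, 0]'

```text
time: 6.8
tcp_pos: [0.5645, -0.0377, 0.1583]
ee_rot: [0.0, 0.997, -0.077, -0.0]
force: [-0.3, 0.2, -2.3]
finger_gap: 0.0546
grip_force: 65.9
```

```bash
python3 -c "
from h import *
go(.5647,-.0380,.148,-98.8)"
```

```text
t 6.8 d [0.0002 0.0003 0.0103] rv [ 0.0004  0.0007 -0.    ] F [-0.3  0.2 -2.3] q [-0.07  0.37  1.84 -0.    0.93  1.66]
```

No contact force at 5–6 mm below the foam surface, so the case has entered the pocket. I'll continue.

>>> jog_arm --increments '[0.05, 0, 0, 0.003, 0, 0, 0, 0.05, 0, 0, 0.006, 0, 0, 0, 0.05, 0, 0, 0.008, 0, 0, 0, 0.05, 0, 0, 0.0095, 0, 0, 0, 0.05, 0, 0, 0.0095, 0, 0, 0]'

```text
time: 7.3
tcp_pos: [0.5646, -0.0377, 0.1489]
ee_rot: [0.0, 0.997, -0.077, -0.0]
force: [0.5, -0.2, -2.6]
finger_gap: 0.0546
grip_force: 65.9
```

```bash
python3 -c "
from h import *
go(.5647,-.0380,.148,-98.8)"
```

```text
t 7.3 d [0.0001 0.0003 0.0009] rv [ 0.0004  0.0005 -0.0001] F [ 0.5 -0.2 -2.6] q [-0.07  0.38  1.85 -0.    0.91  1.66]
```

>>> jog_arm --increments '[0.05, 0, 0, 0.001, 0, 0, 0, 0.05, 0, 0, 0.0015, 0, 0, 0, 0.05, 0, 0, 0.002, 0, 0, 0, 0.05, 0, 0, 0.002, 0, 0, 0]'

```text
time: 7.7
tcp_pos: [0.5649, -0.0377, 0.1483]
ee_rot: [0.0, 0.997, -0.077, 0.0]
force: [-4.1, 0.2, 9.9]
finger_gap: 0.0546
grip_force: 67.3
```

```bash
python3 -c "
from h import *
go(.5647,-.0380,.148,-98.8)"
```

```text
t 7.7 d [-0.0001  0.0003  0.0003] rv [ 0.0003 -0.0004 -0.    ] F [-4.1  0.2  9.9] q [-0.07  0.38  1.85 -0.    0.91  1.66]
```

Contact comes at 0.148 m, which is the height expected with the case on the pocket floor. I'll let go and rise straight up.

>>> jog_arm --increments '[0.072, 0, 0, 0.001, 0, 0, 0, 0.072, 0, 0, 0.001, 0, 0, 0, 0.072, 0, 0, 0.001, 0, 0, 0, 0.072, 0, 0, -0.01, 0, 0, 0, 0.072, 0, 0, -0.03, 0, 0, 0, 0.072, 0, 0, -0.06, 0, 0, 0, 0.072, 0, 0, -0.1, 0, 0, 0, 0.072, 0, 0, -0.13, 0, 0, 0, 0.072, 0, 0, -0.15, 0, 0, 0]'

```text
time: 8.6
tcp_pos: [0.5655, -0.0377, 0.3008]
ee_rot: [0.0, 0.997, -0.077, 0.002]
force: [1.0, 0.1, 0.1]
finger_gap: 0.0719
grip_force: 0.0
```

```bash
python3 -c "
from h import *
go(.5845,.0916,.30,-8.8)"
```

```text
t 8.6 d [-0.001  -0.1307  0.0007] rv [ 0.0029 -0.0027 -1.5708] F [1.  0.1 0.1] q [-0.07  0.22  1.71 -0.    1.22  1.66]
```

>>> jog_arm --increments '[0.072, 0, -0.014, 0, 0, 0, -0.15, 0.072, 0, -0.028, 0, 0, 0, -0.3, 0.072, 0, -0.042, 0, 0, 0, -0.45, 0.072, 0, -0.056, 0, 0, 0, -0.6, 0.072, 0, -0.07, 0, 0, 0, -0.75, 0.072, 0, -0.084, 0, 0, 0, -0.9, 0.072, 0, -0.098, 0, 0, 0, -1.05, 0.072, 0, -0.11, 0, 0, 0, -1.2, 0.072, 0, -0.12, 0, 0, 0, -1.35, 0.072, -0.001, -0.131, 0, 0, 0, -1.5]'

```text
time: 9.6
tcp_pos: [0.5839, 0.0924, 0.298]
ee_rot: [0.0, 0.78, 0.626, 0.0]
force: [-0.4, -0.5, -0.1]
finger_gap: 0.072
grip_force: 0.0
```

>>> jog_arm --increments '[0.072, 0, 0, 0, 0, 0, -0.07, 0.072, 0, 0, 0, 0, 0, -0.07]'

```text
time: 9.8
tcp_pos: [0.5838, 0.0923, 0.2978]
ee_rot: [0.0, 0.759, 0.651, 0.0]
force: [0.1, 0.5, 0.5]
finger_gap: 0.0718
grip_force: 0.0
```

Run:
```python
from h import *
go(.5845,.0916,.23,-8.8)
for n in("top","side"): cv2.imwrite(f"pics/{n}4.png",cams.camera(n)[:,:,::-1])
a=cv2.imread("pics/top4.png")[110:230,150:320]; b=cv2.imread("pics/side4.png")[110:270,200:340]
cv2.imwrite("pics/g4.png",np.hstack([cv2.resize(a,(425,300),interpolation=2),cv2.resize(b,(350,300),interpolation=2)]))
np.set_printoptions(precision=4,suppress=True)
im=cv2.imread("pics/side4.png")[:,:,::-1]; t=np.radians(-8.8)
A=np.array([[np.cos(t),np.sin(t)],[-np.sin(t),np.cos(t)]])
for a,p in blobs(im,"red",60)[:2]:
    w=np.array([onz("side",q,.145) for q in p]); u=(w[:,:2]-[.5646,-.0385])@A.T
    print(a,rect(w),u.min(0),u.max(0))
```

```text
t 9.8 d [-0.0006  0.0008  0.0678] rv [0.0004 0.0003 0.0007] F [0.1 0.5 0.5] q [ 0.15  0.26  1.66 -0.    1.23  0.31]
697.0138888888888 (array([ 0.5616, -0.0414]), array([0.1241, 0.0632]), -9.16546630859375) [-0.0647 -0.0348] [0.0595 0.0283]
73.625 (array([0.6132, 0.0565]), array([0.0973, 0.0192]), 81.14229583740234) [0.0239 0.0527] [0.0432 0.15  ]
```

View pics/g4.png

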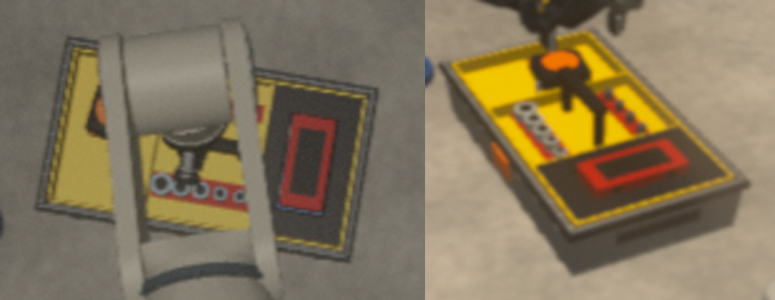

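The case lies flat in its pocket, even all round: (305,160) in the top crop and (635,165) in the side crop. The gripper is over the handle, closing across the bar. I'll descend with the fingers open.

>>> jog_arm --increments '[0.072, -0.0006, 0.0008, 0.02, 0, 0, 0, 0.072, -0.0006, 0.0008, 0.045, 0, 0, 0, 0.072, -0.0006, 0.0008, 0.07, 0, 0, 0, 0.072, -0.0006, 0.0008, 0.09, 0, 0, 0, 0.072, -0.0006, 0.0008, 0.105, 0, 0, 0, 0.072, -0.0006, 0.0008, 0.1145, 0, 0, 0, 0.072, -0.0006, 0.0008, 0.1145, 0, 0, 0]'

```text
time: 10.6
tcp_pos: [0.584, 0.091, 0.1817]
ee_rot: [-0.0, 0.76, 0.65, -0.001]
force: [-0.2, -0.1, -1.0]
finger_gap: 0.0721
grip_force: 0.0
```

Run:
```python
from h import *
go(.5845,.0916,.183,-8.8)
for n in("top","side"): cv2.imwrite(f"pics/{n}5.png",cams.camera(n)[:,:,::-1])
a=cv2.imread("pics/top5.png")[110:230,150:320]; b=cv2.imread("pics/side5.png")[110:220,215:325]
cv2.imwrite("pics/g5.png",np.hstack([cv2.resize(a,(425,300),interpolation=2),cv2.resize(b,(350,350),interpolation=2)[:300]]))
```

```text
t 10.6 d [ 0.0007  0.0004 -0.0013] rv [-0.0017  0.0009 -0.0017] F [-0.2 -0.1 -1. ] q [ 0.15  0.38  1.77 -0.    1.    0.31]
```

View pics/g5.png

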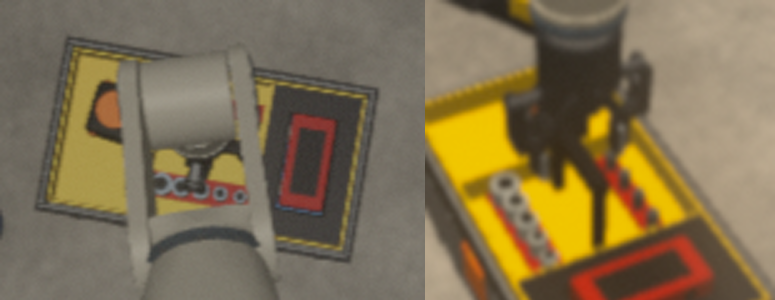

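The open fingers straddle the bar between the posts, at about (575,130) in the right crop. I'll close with 75 N.

>>> jog_arm --increments '[0.04, 0, 0, 0, 0, 0, 0, 0.025, 0, 0, 0, 0, 0, 0, 0.01, 0, 0, 0, 0, 0, 0, 0.01, 0, 0, 0, 0, 0, 0, 0.01, 0, 0, 0, 0, 0, 0, 0.01, 0, 0, 0, 0, 0, 0, 0.01, 0, 0, 0, 0, 0, 0]' --grip_n 75

```text
time: 11.4
tcp_pos: [0.5844, 0.0913, 0.1833]
ee_rot: [0.0, 0.76, 0.65, -0.0]
force: [-3.3, -0.6, 6.0]
finger_gap: 0.0169
grip_force: 75.3
```

```bash
python3 -c "
from h import *
go(.5845,.0916,.183,-8.8);print(robot.get_obs()['torque'])"
```

```text
t 11.4 d [0.0003 0.0001 0.0003] rv [-0.0001  0.0002 -0.0009] F [-3.3 -0.6  6. ] q [ 0.15  0.37  1.77 -0.    1.    0.31]
[ 0.08910045  0.46503926 -0.03444583]
```

>>> jog_arm --increments '[0.01, 0, 0, -0.001, 0, 0, 0, 0.01, 0, 0, -0.003, 0, 0, 0, 0.01, 0, 0, -0.006, 0, 0, 0, 0.01, 0, 0, -0.01, 0, 0, 0, 0.01, 0, 0, -0.01, 0, 0, 0, 0.01, 0, 0, -0.01, 0, 0, 0]'

```text
time: 12.0
tcp_pos: [0.5845, 0.0912, 0.1927]
ee_rot: [0.0, 0.76, 0.65, -0.0]
force: [-1.0, 1.2, -8.5]
finger_gap: 0.017
grip_force: 73.3
```

```bash
python3 -c "
from h import *
go(.5845,.0916,.293,-8.8);print(robot.get_obs()['torque'])"
```

```text
t 12.0 d [ 4.000e-04 -1.000e-04 -1.003e-01] rv [-0.      0.0004 -0.0008] F [-1.   1.2 -8.5] q [ 0.15  0.36  1.76 -0.    1.02  0.31]
[ 0.1217034   0.069072   -0.07476159]
```

The wrist now carries about 8.5 N, which is the full tray, with little moment. I'll keep lifting.

>>> jog_arm --increments '[0.01, 0, 0, -0.005, 0, 0, 0, 0.01, 0, 0, -0.015, 0, 0, 0, 0.01, 0, 0, -0.03, 0, 0, 0, 0.01, 0, 0, -0.045, 0, 0, 0, 0.01, 0, 0, -0.06, 0, 0, 0, 0.01, 0, 0, -0.075, 0, 0, 0, 0.01, 0, 0, -0.088, 0, 0, 0, 0.01, 0, 0, -0.096, 0, 0, 0, 0.01, 0, 0, -0.1, 0, 0, 0, 0.01, 0, 0, -0.1, 0, 0, 0]'

```text
time: 13.0
tcp_pos: [0.5846, 0.0913, 0.293]
ee_rot: [0.0, 0.76, 0.65, 0.0]
force: [-0.0, 0.1, -8.8]
finger_gap: 0.0168
grip_force: 73.7
```

>>> jog_arm --increments '[0.01, 0, 0, 0, 0, 0, 0, 0.01, 0, 0, 0, 0, 0, 0, 0.01, 0, 0, 0, 0, 0, 0, 0.01, 0, 0, 0, 0, 0, 0, 0.01, 0, 0, 0, 0, 0, 0]'

```text
time: 13.5
tcp_pos: [0.5845, 0.0912, 0.2924]
ee_rot: [0.0, 0.76, 0.65, -0.0]
force: [0.9, -0.0, -8.4]
finger_gap: 0.017
grip_force: 73.7
```

Run:
```python
from h import *
go(.5845,.0916,.293,-8.8);print(robot.get_obs()['torque'])
for n in("top","side"): cv2.imwrite(f"pics/{n}6.png",cams.camera(n)[:,:,::-1])
a=cv2.imread("pics/top6.png")[100:240,150:330]; b=cv2.imread("pics/side6.png")[70:270,190:350]
cv2.imwrite("pics/g6.png",np.hstack([cv2.resize(a,(450,350),interpolation=2),cv2.resize(b,(320,350),interpolation=2)]))
# tray rim corners, two views, where seen
D={n:blobs(cv2.imread(f"pics/{n}6.png")[:,:,::-1],"yellow",100) for n in("top","side")}
pts={n:np.vstack([p for a,p in D[n] if np.linalg.norm(p.mean(0)-proj(n,[.5845,.0916,.23]))<70]) for n in D}
t=np.radians(-8.8);A=np.array([[np.cos(t),np.sin(t)],[-np.sin(t),np.cos(t)]])
for sg in((1,1),(1,-1),(-1,-1),(-1,1)):
    q=[pts[n][np.argmax(np.array([onz(n,v,.237)[:2] for v in pts[n]])@A.T@np.array(sg))] for n in("top","side")]
    print(sg,*tri(*q))
```

```text
t 13.5 d [ 0.0004 -0.     -0.0006] rv [-0.0004  0.0005 -0.0009] F [ 0.9 -0.  -8.4] q [ 0.15  0.26  1.66 -0.    1.22  0.31]
[0.09051143 0.07055386 0.01471235]
(1, 1) [0.68737673 0.27830462 0.22839262] 0.06231772423078152
(1, -1) [ 0.65895403 -0.11619004  0.20066109] 0.006116351488728489
(-1, -1) [0.50623134 0.0284513  0.03718225] 0.04015726868471716
(-1, 1) [0.51507301 0.29513752 0.23918619] 0.0047802906523665804
```

View pics/g6.png

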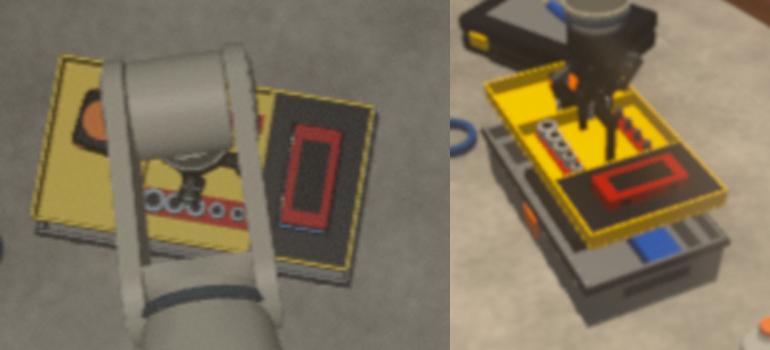

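The tray is clear of the crate with the case, sockets and tape measure aboard. The automatic corners mixed the rim with the wall's lower edge, so I'll check level using the rim corners I can see.

Run:
```python
from h import *
np.set_printoptions(precision=4,suppress=True)
for k,a,b in(("-1,1",(163.2,186.8),(208.5,120.3)),("1,-1",(300,142),(327.5,178.6)),("-1,-1",(289.2,208),(259.5,204.5))): print(k,*tri(a,b))
# side-view red lid rectangle on a few planes: size/shape if level
im=cv2.imread("pics/side6.png")[:,:,::-1]
for z in(.245,.254): print(rect(np.array([onz("side",q,z) for q in blobs(im,"red",100)[0][1]])))
# predicted rim corners for a level tray
t=np.radians(-8.8);u=np.array([np.cos(t),np.sin(t)]);v=np.array([-u[1],u[0]])
for s in((-1,1),(1,-1),(-1,-1)):
    c=np.r_[np.array([.5845,.0914])+s[0]*.102*u+s[1]*.194*v,.236]; print(s,proj("top",c),proj("side",c))
```

```text
-1,1 [0.5164 0.294  0.2229] 0.0021353340212504944
1,-1 [ 0.6535 -0.1166  0.235 ] 0.005048609748622577
-1,-1 [ 0.4538 -0.0859  0.2368] 0.0035979037922091095
(array([ 0.5673, -0.0347]), array([0.1278, 0.0654]), -7.974601745605469)
(array([ 0.5619, -0.0413]), array([0.1262, 0.0646]), -7.974586486816406)
(-1, 1) [160.9033 187.1034] [206.1012 116.5838]
(1, -1) [299.298  141.9288] [328.923 177.747]
(-1, -1) [288.5037 208.4498] [260.031  204.2638]
```

The rim corners measure 0.235, 0.237 and 0.239 m high (the last one from the mask), against 0.236 m for a level tray. The tray is level with its underside about 7.5 cm above the rim, and it is still, so I'll hand in.

```bash
python3 -c "
from rig import robot, cams, job
print(job.sign_off())"
```

```text
the job is handed in; nothing more can be done
None
```

The bit case is flat and fully home in its cut-out, lid up, and the loaded tray is held still and level by its handle over the crate, its underside about 7.5 cm above the rim, handed in at about 13.6 s.

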